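# Gauge the oil channel of a slideway and record the verdict

## Task

Take the dial depth gauge from its rest and press its sprung probe into the channel of the inclined slideway block, near the middle and with the foot squarely across, until the foot sits flat on the face; hold it there a moment, then set the gauge back on its rest just as it stood. The needle stays at the reading: if it has passed the thick limit mark the channel is worn shallow, so swing the recorder's lever fully over to the square post; if it has stopped short, fully over to the domed post. Let the probe be pushed in nowhere but in the channel, and leave the two bottles and the petri dish where they stand.

Things in the scene. Friction and masses are not known exactly. Their poses are not given: they have to be found in the camera images.
- gauge: Dial depth gauge, about 0.28 kg. Origin: centre of the flat underside of its foot; z up its column, y along the foot. Foot 28 (x) x 66 (y) x 10 mm; on it a black column 26 (x) x 22 (y) mm up to z = 79 mm: grasp across y at z = 30 to 60 mm. On its -x side, z = 25 to 55 mm, reaching to x = -43 mm, a 38 mm dial that looks to -x and up at 45 degrees. The probe comes out of the middle of the underside.
- gauge_grip (a point): Centre of the gauge's column, 46 mm above the underside of the foot: a good place to grasp, across the gauge's y.
- dial (a point): Centre of the gauge's dial face, 29 mm from the gauge's axis on its -x side, 40 mm above the underside of the foot.
- probe (a joint): How far the probe is pushed into the gauge, m. At 0 the 6 mm thick probe stands 22 mm out of the foot; it slides in along the gauge's z against a spring (2.1 N at first, plus 0.15 N per mm) and 0.8 N drag of the needle, and springs out again when free.
- probe_tip (a point): The end of the probe (4 mm flat with a tapered edge), on the gauge's axis.
- needle (a joint): Dial needle, rad. Starts at 0 (pointing to the dial's foot); turns clockwise as seen, 0.2 rad per mm that the probe is pushed in, and stays at the highest value reached: nothing turns it back. Thin ticks every 0.4 rad, one thick limit mark at 2.2 rad (channel 11 mm deep). Above 2.2 = worn shallow, below = still deep enough; within 0.2 rad of the mark either verdict is accepted.
- slideway: Aluminium block 110 (x) x 90 (y) x 30 mm, fixed on a stand, its face 30 degrees from level. Origin: centre of the upper face, 66 mm above the bench; z outward normal, x up the slope (away from the robot), y level. A channel 15 mm wide runs right through along x at y = 0, floor parallel to the face; its depth, 5 to 17 mm, is to be measured. Foot across it: gauge y along block y, dial to -x.
- rest: Fixed grey rest, plate 80 (x) x 96 (y) mm. Origin: centre of its underside on the bench, z up. Two rails along x at y = +-30 mm, 50 mm long, tops at z = 50 mm, carry the foot's ends (gauge upright in the middle, axes parallel to the rest's). 44 mm are open between the rails for the probe, front and back too. Outer cheeks (inner faces at y = +-38 mm, tops at z = 64 mm) leave 5 mm play each side.
- recorder: Fixed grey recorder plate 124 (x) x 60 (y) x 8 mm, origin: centre of its underside on the bench. It carries a lever on a small block in its middle; on the plate's -x end stands a square steel post (16 x 30 mm, top 38 mm above the bench), on the +x end a round domed post (18 mm thick, top 39 mm above the bench).
- verdict (a joint): Recorder lever, rad: 0 = fully over to the recorder's -x side (square post), 1.0 = fully over to its +x side (domed post); it starts about upright (0.5), stays where it is left, and moves with about 1 N at its ball. Its pivot lies 30 mm above the bench over the recorder's origin, axis along the recorder's y; it leans (value - 0.5) rad from upright towards +x.
- verdict_tip (a point): Centre of the black ball, 26 mm across, on the lever's end, 80 mm from the pivot.
- dropper: White dropper bottle, 27 mm across, 66 mm tall, standing on the bench; origin: centre of its underside. Bystander.
- oil_bottle: Small amber bottle with black cap, 31 mm across, 62 mm tall; origin: centre of its underside. Bystander.
- petri_dish: Petri dish, 61 mm across, 15 mm tall; origin: centre of its underside. Bystander.

How it is judged:
By the outcome, as a careful person would: the job done as asked, in the order asked, and still so for the second after the job is handed in, with the robot touching nothing.
It also fails if it takes over 69 s, if anything falls off the work surface, if the arm or the gripper's body presses on something with over 40 N, if the wrist force passes 120 N, or if a joint passes its speed limit or range.

## Robot

A 6-joint arm with a two-finger parallel gripper is mounted at the origin on a cart in front of the work surface, level with it; the furniture and walls round the work are solid. World frame = base frame: x ahead of the robot, y to its left, z up, the work surface at z = 0. Lengths are in m, angles in rad, forces in N, time in s.
With the tool pointing down it reaches from about 0.25 to 0.725 m from the base axis. Payload 9.7 kg.
Tool frame: the origin (TCP) lies at the very end of the fingers, on their centre line; the grasp point (between the pads) lies 19 mm behind it; z points along the fingers, y is the line along which they close (so a half turn about z gives the same grasp; the last joint's range is limited). The gripper opens to 85 mm and grips with 20 to 120 N. Pads are 22 mm wide; open, the fingers measure 114 mm over their backs; the gripper's body (76 mm by 85 mm) begins 54 mm behind the grasp point. The pads swing forward as they close: fully open they stand 13 mm farther back than shut.
Start: joints at [1.162, 0.087, 0.176, 1.66, 0, 1.571], TCP at [0.219, 0.505, 0.209] pointing down, gripper open.
Joint ranges: [-3.13, 3.13], [-0.85, 1.81], [-1.15, 1.24], [-2.2, 2.28], [-1.44, 1.52], [-3.14, 3.14]. Speed limits (rad/s): [2.22, 2.22, 2.57, 3.14, 3.14, 3.14].

## Interface

Orientations are given as a unit quaternion [x, y, z, w].
In Python, from plant import env, imaging gives the robot as it stands.
- The arm moves only by the tool step_arm, never from a script. Its argument "increments" is one flat list of numbers, 7 for each row, row after row: the turn, a rotation vector about the tool's x, y, z in degrees, then the shift along the tool's x, y, z in cm, then the finger opening in cm, from 0 to 8.54. In form: [rx, ry, rz, x, y, z, hand, rx, ry, rz, x, y, z, hand, ...]. A call has 1 to 5 rows; each row shifts and turns the commanded pose from where the row before left it, along the tool's axes as they then stand; what a row does not reach is not made up. A row lasts 1/10 s, in which the tool goes at most 50 mm and 8.59 degrees, less where a joint would pass 70% of its speed; a pose out of reach is approached as far as the arm can. A call with a gripper value outside its range is refused whole. The fingers move at their own pace and stop on an object; "newtons" is the grip in N (left out, the last holds). Time passes only in rows, so rows that do not move let the fingers close. It gives the time, the measured TCP pose, the force, the opening and the grip force at its end, in the units of the state.
- env.get_state(): the state, without advancing time (a new reading comes with each control period).
- imaging.camera(name): name is "scene" or "side" or "wrist"; returns (picture, depth): 400x640x3 uint8, red, green, blue; 400x640 float32, m along the optical axis (not along the pixel's ray), 0 where there is no reading.
- imaging.camera_params(name): a dict with "camera_matrix" (3x3 intrinsics, pixels), "distortion" ([k1, k2, p1, p2, k3] as OpenCV has them; the pictures are not rectified), "world_from_camera" (4x4, takes a point from camera to world coordinates). Camera axes: x right, y down, z forward; pixel columns grow to the right and rows downward; lengths in m; the calibration is good to about 2 mm. A picture is of the moment at which its call begins: read the wrist's pose just before it. camera_params takes no time and is no camera call; for the wrist camera it gives the pose at the moment of the call.
- env.sign_off(): hands the job in; it is judged then, once.
The state is a dict: "t": time; "joints": joint angles; "joint_velocities": joint speeds; "effort": joint torques, N m; "eef_pos": TCP position; "orientation": TCP orientation; "wrist_force": force on the tool from outside, world axes, zero at the start; "torque": the same for the moment, N m; "grip_width": finger opening in m; "grip_force": force on a finger pad.
Only numpy, scipy, OpenCV 4.12 (cv2) and the standard library are available. Lean on these libraries where they do the work, as an engineer would, in place of code of your own. Each camera call takes 0.05 s, during which the arm holds its last target. There are 200 camera calls.

## Working session

There is one attempt and no reset: what is moved stays moved. The work goes in short steps, Python scripts to look and compute and a tool call to move; the robot and the scene stay as the last step left them, time stands still between calls to the robot, and variables do not carry over. Pictures are saved under pics/ and viewed, at most 10 in all, crops included, and the job is handed in when it is done.

Besides the shell and the picture viewer there is one more tool, called after "Emit:" by a JSON object that holds its "method" and its "body", one argument or row to a line. step_arm: Moves the arm, as the interface text tells. Its arguments: {"type":"object","properties":{"increments":{"type":"array"},"newtons":{"type":"number"}},"required":["increments"]}

```bash
ls; mkdir -p pics
cat > h.py <<'E'
import numpy as np, cv2
from scipy.spatial.transform import Rotation as R
from plant import env, imaging
def cap(n):
    p=imaging.camera_params(n); im,d=imaging.camera(n); return im,d,p
def pts(d,p):
    K=np.array(p["camera_matrix"]);D=np.array(p["distortion"],float);T=np.array(p["world_from_camera"])
    h,w=d.shape;u,v=np.meshgrid(np.arange(w),np.arange(h))
    n=cv2.undistortPoints(np.stack([u,v],-1).reshape(-1,1,2).astype(float),K,D).reshape(h,w,2)
    P=np.dstack([n*d[...,None],d]); W=P@T[:3,:3].T+T[:3,3]; W[d<=0]=np.nan
    return W
def save(n,im): cv2.imwrite("pics/"+n,im[...,::-1])
E
python3 - <<'E'
from h import *
s=env.get_state();print(s["t"],s["eef_pos"],s["orientation"])
out=[]
for n in("scene","side"):
    im,d,p=cap(n);np.savez(n+".npz",im=im,d=d,W=pts(d,p));out.append(im)
    print(n,np.round(p["world_from_camera"],3).tolist(),np.array(p["camera_matrix"]).round(0).tolist())
    save(n+".png",im)
E
```

```text
pics
0.0 [0.21850199 0.50444565 0.20838836] [ 2.02965126e-01  9.79185736e-01 -6.55042577e-04 -1.52950520e-04]
scene [[0.483, -0.6, 0.638, -0.175], [-0.876, -0.348, 0.335, -0.397], [0.021, -0.72, -0.693, 0.896], [0.0, 0.0, 0.0, 1.0]] [[387.0, 0.0, 323.0], [0.0, 387.0, 205.0], [0.0, 0.0, 1.0]]
side [[-0.968, -0.152, 0.201, 0.317], [-0.251, 0.517, -0.819, 0.956], [0.02, -0.843, -0.538, 0.738], [0.0, 0.0, 0.0, 1.0]] [[378.0, 0.0, 319.0], [0.0, 378.0, 198.0], [0.0, 0.0, 1.0]]
```

View pics/scene.png

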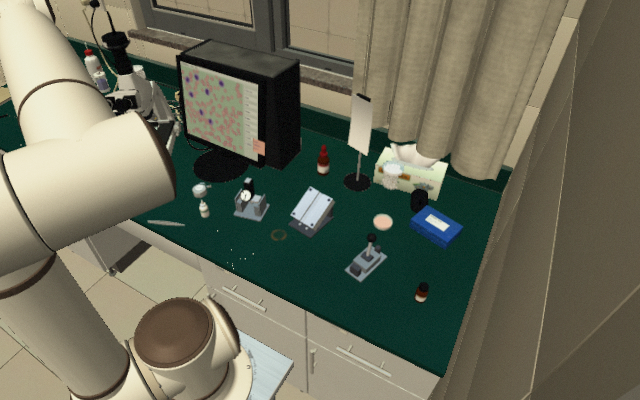

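View pics/side.png

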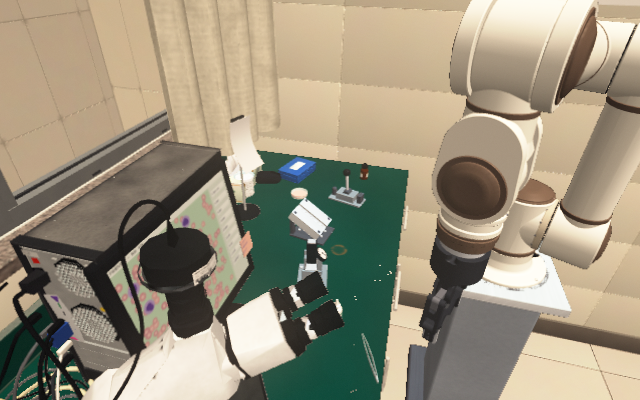

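The scene view shows the gauge on its rest at (250,200), the slideway at (312,210) and the recorder with its lever at (367,260). It also shows the petri dish at (383,221), the amber bottle at (421,292) and the dropper at (204,210). The side view confirms the layout, with the gauge at (313,255) and the slideway at (310,215).

Run:
```python
from h import *
z=np.load("scene.npz");W=z["W"];im=z["im"]
for n,(u,v) in dict(gauge=(250,188),dial=(244,196),slide=(312,210),ball=(370,239),petri=(383,221),oil=(421,290),drop=(204,207),monitor=(275,160),bench=(330,260),amber2=(323,165),post=(358,105)).items(): print(n,W[v,u].round(3))
def reg(u0,u1,v0,v1,zl,zh):
    w=W[v0:v1,u0:u1].reshape(-1,3); return w[(w[:,2]>zl)&(w[:,2]<zh)]
# slideway plane
w=reg(290,336,184,238,0.03,0.11)
best=None;rng=np.random.default_rng(0)
for _ in range(500):
    a,b,c=w[rng.choice(len(w),3)];n=np.cross(b-a,c-a);L=np.linalg.norm(n)
    if L<1e-6: continue
    n/=L;n*=np.sign(n[2]);m=abs((w-a)@n)<.002
    if n[2]>.7 and n[2]<.95 and(best is None or m.sum()>best.sum()):best=m
f=w[best];c=f.mean(0);n=np.linalg.svd(f-c)[2][2];n*=np.sign(n[2])
print("face",len(f),c.round(3),n.round(3),np.degrees(np.arccos(n[2])),"yaw of upslope",np.degrees(np.arctan2(-n[1],-n[0])),f.min(0),f.max(0))
for nm,b in dict(rest=(228,275,175,225,.04,.056),restcheek=(228,275,175,225,.057,.068),recplate=(340,390,235,285,.004,.012)).items():
    w=reg(*b)
    r=cv2.minAreaRect(w[:,:2].astype(np.float32)*1000);print(nm,len(w),w.mean(0).round(3),r)
s=np.hstack([im[160:300,180:440]]);save("crop.png",cv2.resize(s,None,fx=3,fy=3,interpolation=2))
```

```text
gauge [0.502 0.213 0.109]
dial [0.484 0.226 0.084]
slide [0.552 0.023 0.066]
ball [ 0.491 -0.192  0.115]
petri [ 0.667 -0.171  0.015]
oil [ 0.449 -0.362  0.053]
drop [0.414 0.338 0.041]
monitor [0.722 0.275 0.048]
bench [ 0.455 -0.094  0.002]
amber2 [0.78  0.11  0.052]
post [0.8   0.006 0.309]
face 513 [0.565 0.031 0.066] [-0.481  0.095  0.871] 29.391274974384615 yaw of upslope -11.168752350560753 [ 0.51068149 -0.01966365  0.03917054] [0.62004726 0.08429989 0.09424332]
rest 115 [0.5   0.216 0.049] ((508.3034362792969, 224.966064453125), (53.73542022705078, 86.85308074951172), 9.81898307800293)
restcheek 92 [0.511 0.217 0.061] ((508.5775451660156, 225.4534454345703), (50.632144927978516, 86.91820526123047), 11.636370658874512)
recplate 240 [ 0.482 -0.193  0.008] ((511.5721435546875, -176.7948760986328), (174.44212341308594, 138.96139526367188), 28.369152069091797)
```

View pics/crop.png

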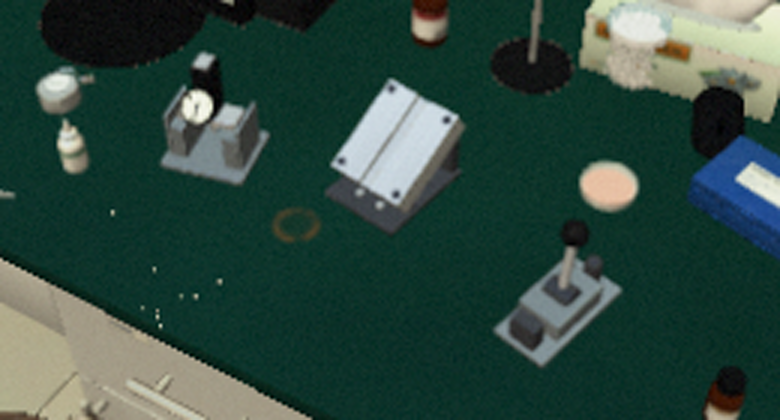

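```bash
cat >> h.py <<'E'
def Rt(yaw,tilt=0):
    # tool: y along object y, z = -object z ; object = yaw about z, then pitched so its normal leans to -x by tilt (deg)
    O=R.from_euler("ZY",[yaw,-tilt],degrees=True)
    return O*R.from_matrix(np.array([[-1,0,0],[0,1,0],[0,0,-1.]]))
def plan(p,Rg,order="rt",s=None):
    s=s or env.get_state();p0=np.array(s["eef_pos"]);R0=R.from_quat(s["orientation"])
    rv=(R0.inv()*Rg).as_rotvec(degrees=True)
    dt=(R0 if order=="tr" else Rg).inv().apply(np.array(p)-p0)*100
    print("rot",rv.round(2),"n>=%.1f"%(np.linalg.norm(rv)/8.59)," shift cm",dt.round(2),"n>=%.1f"%(np.linalg.norm(dt)/5), "then" ,order)
E
python3 - <<'E'
from h import *
s=env.get_state();R0=R.from_quat(s["orientation"])
p=imaging.camera_params("wrist");T=np.array(p["world_from_camera"])
print("cam in tool",R0.inv().apply(T[:3,3]-s["eef_pos"]).round(3),(R0.inv().as_matrix()@T[:3,:3]).round(2).tolist(),p["camera_matrix"])
plan([.45,.215,.25],Rt(10))
plan([.45,.215,.25],Rt(10),"tr")
E
```

```text
cam in tool [ 0.072  0.    -0.165] [[0.0, -0.96, -0.28], [1.0, 0.0, 0.0], [-0.0, -0.28, 0.96]] [[337.41651765   0.         320.65844555]
 [  0.         337.41651765 198.83786356]
 [  0.           0.           1.        ]]
rot [-7.000e-02 -2.000e-02 -3.342e+01] n>=3.9  shift cm [-17.77 -32.53  -4.16] n>=7.5 then rt
rot [-7.000e-02 -2.000e-02 -3.342e+01] n>=3.9  shift cm [-32.74 -17.37  -4.13] n>=7.5 then tr
```

Emit:
{"method": "step_arm", "body": {
  "increments": [0,0,-8.35,0,0,0,8.5,0,0,-8.35,0,0,0,8.5,0,0,-8.35,0,0,0,8.5,0,0,-8.35,0,0,0,8.5,0,0,0,-2,-3.6,-0.46,8.5]
}}

```text
t: 0.6
eef_pos: [0.243, 0.474, 0.2119]
orientation: [-0.091, 0.996, -0.001, -0.001]
wrist_force: [1.0, 0.6, -0.6]
grip_width: 0.0849
grip_force: 0.0
```

Emit:
{"method": "step_arm", "body": {
  "increments": [0,0,0,-2,-3.6,-0.46,8.5,0,0,0,-2,-3.6,-0.46,8.5,0,0,0,-2,-3.6,-0.46,8.5,0,0,0,-2,-3.6,-0.46,8.5,0,0,0,-2,-3.6,-0.46,8.5]
}}

```text
t: 1.1
eef_pos: [0.3749, 0.3113, 0.2366]
orientation: [-0.087, 0.996, -0.0, -0.0]
wrist_force: [0.3, 0.0, -0.4]
grip_width: 0.0848
grip_force: 0.0
```

Emit:
{"method": "step_arm", "body": {
  "increments": [0,0,0,-2,-3.6,-0.46,8.5,0,0,0,-2,-3.6,-0.46,8.5,0,0,0,-2,-3.6,-0.46,8.5,0,0,0,0,0,0,8.5,0,0,0,0,0,0,8.5]
}}

```text
t: 1.6
eef_pos: [0.4524, 0.216, 0.2501]
orientation: [-0.086, 0.996, -0.0, -0.0]
wrist_force: [1.0, 0.0, 0.5]
grip_width: 0.0851
grip_force: 0.0
```

Run:
```python
from h import *
s=env.get_state();print(s["t"],s["eef_pos"],s["joints"]);plan([.45,.215,.25],Rt(10))
im,d,p=cap("wrist");W=pts(d,p);np.savez("w1.npz",im=im,d=d,W=W);save("w1.png",im)
m=lambda zl,zh:(W[...,2]>zl)&(W[...,2]<zh)&(abs(W[...,0]-.508)<.08)&(abs(W[...,1]-.225)<.08)
for nm,a,b in(("cheek",.061,.067),("rail/foot",.045,.0605),("plate",.001,.02),("coltop",.122,.135)):
    w=W[m(a,b)];
    if len(w)>5: print(nm,len(w),w.mean(0).round(4),cv2.minAreaRect(w[:,:2].astype(np.float32)*1000))
```

```text
1.6 [0.45237467 0.21604224 0.25012367] [ 4.45449844e-01 -9.51551062e-03  1.56905667e-01  1.73796910e+00
  1.57131795e-04  2.73559579e-01]
rot [-0.   -0.04 -0.15] n>=0.0  shift cm [ 0.25 -0.06  0.01] n>=0.1 then rt
cheek 479 [0.5086 0.2275 0.0634] ((508.60894775390625, 227.37664794921875), (49.63957595825195, 86.16827392578125), 12.361140251159668)
rail/foot 1323 [0.5061 0.2268 0.0542] ((508.4022216796875, 227.4423370361328), (50.217708587646484, 85.0003890991211), 12.392935752868652)
plate 2630 [0.4851 0.2241 0.005 ] ((507.97088623046875, 225.05845642089844), (159.78567504882812, 159.68234252929688), 89.97244262695312)
coltop 608 [0.5096 0.2279 0.1276] ((511.1599426269531, 227.94891357421875), (26.041284561157227, 21.638233184814453), 10.328658103942871)
```

View pics/w1.png

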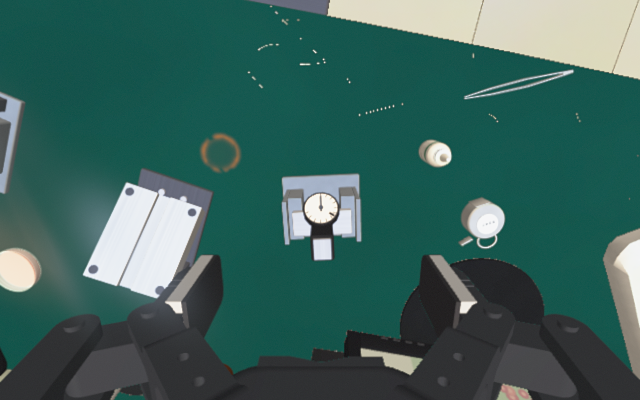

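The wrist view is sharp. The gauge on its rest is centred near (320,215) with its dial toward the robot, and the slideway face with its channel is at (148,240). Next I measure the slideway from the same frame.

Run:
```python
from h import *
z=np.load("w1.npz");W=z["W"];im=z["im"];d=z["d"]
g=cv2.cvtColor(im,cv2.COLOR_RGB2HSV)
v,u=np.mgrid[:400,:640]
m=(u>70)&(u<215)&(v>165)&(v<310)&(W[...,2]>.03)&(W[...,2]<.105)&(g[...,1]<60)&(g[...,2]>140)
w=W[m]
c=np.median(w,0)
for _ in range(5):
    n=np.linalg.svd(w-c,full_matrices=False)[2][2];n*=np.sign(n[2]);k=abs((w-c)@n)<.003;w=w[k];c=w.mean(0)
print(len(w),c.round(4),n.round(3),np.degrees(np.arccos(n[2])),"yaw",np.degrees(np.arctan2(-n[1],-n[0])), "std",((w-c)@n).std())
for yaw in (np.degrees(np.arctan2(-n[1],-n[0])),):
    O=R.from_euler("ZY",[yaw,-30],degrees=True)
    ww=W[(u>70)&(u<225)&(v>165)&(v<315)&~np.isnan(W[...,0])];q=O.inv().apply(ww-c)
    f=q[(abs(q[:,2])<.004)]
    r=cv2.minAreaRect(f[:,:2].astype(np.float32)*1000);print("rect in block frame",r)
    print("channel centre etc:",O.apply([r[0][0]/1e3,r[0][1]/1e3,0])+c)
    # channel: pixels with lower z inside the face
    ch=q[(abs(q[:,0])<.04)&(abs(q[:,1])<.02)&(q[:,2]<-.0045)]
    print("channel pts",len(ch),ch.mean(0),ch[:,2].min(),ch[:,1].min(),ch[:,1].max(),np.median(ch[:,2]) if len(ch) else 0)
plan([.5112-.0,.2277,.0+.27],Rt(11.8))
crop=im[150:320,60:240];save("w1c.png",cv2.resize(crop,None,fx=3,fy=3,interpolation=2))
```

```text
6621 [0.5643 0.034  0.0664] [-0.49   0.085  0.867] 29.831214230129543 yaw -9.85125399089268 std 0.0008072781344163605
rect in block frame ((-0.9549293518066406, 0.1281280517578125), (91.26643371582031, 110.8720703125), 89.55833435058594)
channel centre etc: [0.56346912 0.03426651 0.0658826 ]
channel pts 893 [ 0.00058724 -0.00138118 -0.00723635] -0.009890516324367788 -0.008449352114259507 0.006616138149603363 -0.0072738892139801335
rot [ 0.   -0.05 -1.86] n>=0.2  shift cm [-6.03 -0.14 -1.99] n>=1.3 then rt
```

View pics/w1c.png

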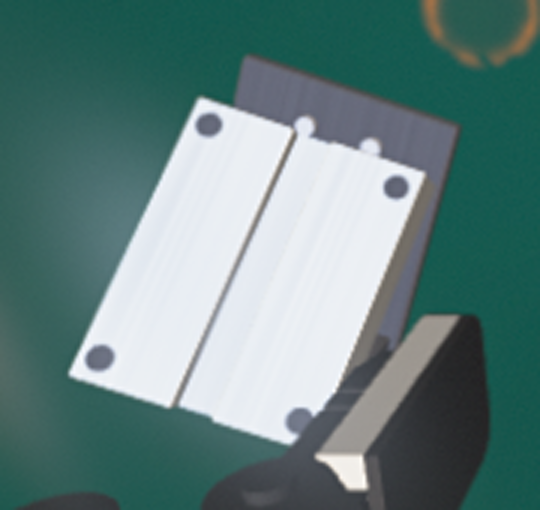

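Emit:
{"method": "step_arm", "body": {
  "increments": [0,0,-1.9,0,0,0,8.5,0,0,0,-2.9,0,0,8.5,0,0,0,-3.0,0,0,8.5,0,0,0,0,0,4,8.5,0,0,0,0,0,4,8.5]
}}

```text
t: 2.15
eef_pos: [0.5104, 0.2308, 0.1697]
orientation: [-0.104, 0.995, 0.0, 0.001]
wrist_force: [0.2, -0.4, 0.0]
grip_width: 0.0847
grip_force: 0.0
```

Emit:
{"method": "step_arm", "body": {
  "increments": [0,0,0,0,0,3,8.5,0,0,0,0,0,3,8.5,0,0,0,0,0,2,8.5,0,0,0,0,0,1,8.5,0,0,0,0,0,0,8.5]
}}

```text
t: 2.65
eef_pos: [0.5085, 0.2295, 0.0793]
orientation: [-0.104, 0.995, -0.0, -0.001]
wrist_force: [-0.6, 0.7, -0.5]
grip_width: 0.0853
grip_force: 0.0
```

Run:
```python
from h import *
s=env.get_state();print(s["t"],s["eef_pos"],s["wrist_force"]);plan([.51,.2277,.08],Rt(12))
im,d,p=cap("wrist");W=pts(d,p);save("w2.png",im)
m=(W[...,2]>.122)&(W[...,2]<.135)&(abs(W[...,0]-.51)<.03)&(abs(W[...,1]-.2277)<.02)
w=W[m];print(len(w),w.mean(0) if len(w) else 0, cv2.minAreaRect(w[:,:2].astype(np.float32)*1000) if len(w) else 0)
```

```text
2.65 [0.50852586 0.22950075 0.07930454] [-0.64357182  0.73227185 -0.53345598]
rot [-0.02 -0.13 -0.04] n>=0.0  shift cm [-0.11 -0.21 -0.07] n>=0.0 then rt
3254 [0.50931192 0.22756245 0.12774134] ((511.56805419921875, 227.95840454101562), (26.299638748168945, 22.115835189819336), 12.413976669311523)
```

View pics/w2.png

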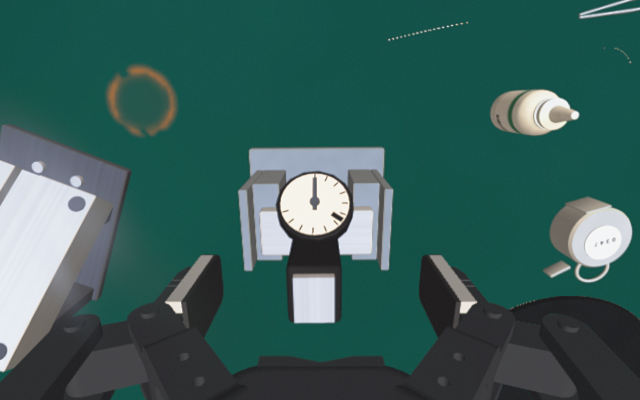

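Emit:
{"method": "step_arm", "body": {
  "increments": [0,0,-0.4,-0.2,-0.2,0,8.5,0,0,0,0,0,0,6,0,0,0,0,0,0,3,0,0,0,0,0,0,1.5,0,0,0,0,0,0,1.5],
  "newtons": 60
}}

```text
t: 3.2
eef_pos: [0.5123, 0.2274, 0.0807]
orientation: [-0.107, 0.994, 0.0, 0.0]
wrist_force: [-0.7, 0.3, 0.8]
grip_width: 0.0279
grip_force: 0.0
```

Emit:
{"method": "step_arm", "body": {
  "increments": [0,0,0,0,0,0,1.5,0,0,0,0,0,0,1.5,0,0,0,0,0,0,1.5,0,0,0,0,0,0,1.5],
  "newtons": 60
}}

```text
t: 3.6
eef_pos: [0.5124, 0.2275, 0.0808]
orientation: [-0.107, 0.994, 0.0, 0.0]
wrist_force: [0.7, 1.3, 4.2]
grip_width: 0.0205
grip_force: 59.6
```

Run:
```python
from h import *
s=env.get_state();print(s)
```

```text
{'t': 3.6, 'joints': array([ 4.17842729e-01,  1.00678493e-01, -5.66688387e-02,  1.41269957e+00,
       -4.65017349e-05,  2.03560035e-01]), 'joint_velocities': array([0.00117703, 0.00034655, 0.00179237, 0.00129007, 0.00016729,
       0.00082601]), 'effort': array([-2.38298289e-01, -5.10414648e+01,  4.45644414e+01,  2.26727100e-01,
       -1.64463418e-02, -1.59296166e-02]), 'eef_pos': array([0.51238434, 0.22747663, 0.08083149]), 'orientation': array([-1.06936464e-01,  9.94265785e-01,  9.24217142e-05,  3.63878716e-04]), 'wrist_force': array([0.67036401, 1.33588914, 4.18643266]), 'torque': array([ 0.04614994, -0.07267365, -0.045791  ]), 'grip_force': 59.635475277900696, 'grip_width': 0.02050686846962227}
```

```bash
cat >> h.py <<'E'
C=np.array([.5635,.0343,.0659]);RB=Rt(-10.1,30)
def press(h): # foot underside h above the face
    O=R.from_euler("ZY",[-10.1,-30],degrees=True)
    return C+O.apply([.0012,0,.0308+h])
E
python3 - <<'E'
from h import *
s=dict(env.get_state());s["eef_pos"]=s["eef_pos"]+np.array([0,0,.10]);print(press(.05))
plan(press(.05),RB,"tr",s)
E
```

```text
[0.5247492  0.04120257 0.13647485]
rot [  5.87 -29.57  21.86] n>=4.3  shift cm [  2.76 -18.46   4.43] n>=3.8 then tr
```

Emit:
{"method": "step_arm", "body": {
  "increments": [0,0,0,0,0,-1,1.5,0,0,0,0,0,-3,1.5,0,0,0,0,0,-3,1.5,0,0,0,0,0,-3,1.5,0,0,0,0.2,-1.5,0,1.5]
}}

```text
t: 4.1
eef_pos: [0.5144, 0.2135, 0.1845]
orientation: [-0.108, 0.994, 0.001, 0.002]
wrist_force: [0.6, 0.5, -3.2]
grip_width: 0.0209
grip_force: 59.3
```

Emit:
{"method": "step_arm", "body": {
  "increments": [0,0,0,0.5,-3.4,0,1.5,0,0,0,0.5,-3.4,0,1.5,0,0,0,0.5,-3.4,0,1.5,0,0,0,0.5,-3.4,0,1.5,0,0,0,0.5,-3.3,0,1.5]
}}

```text
t: 4.6
eef_pos: [0.524, 0.0398, 0.1792]
orientation: [-0.107, 0.994, -0.0, -0.001]
wrist_force: [1.1, -0.0, -4.0]
grip_width: 0.021
grip_force: 59.4
```

Emit:
{"method": "step_arm", "body": {
  "increments": [1.17,-5.9,4.37,0,0,0,1.5,1.17,-5.9,4.37,0,0,0,1.5,1.17,-5.9,4.37,0,0,0,1.5,1.17,-5.9,4.37,0,0,0,1.5,1.17,-5.9,4.37,0,0,0,1.5]
}}

```text
t: 5.1
eef_pos: [0.524, 0.0407, 0.179]
orientation: [0.087, 0.962, -0.023, 0.258]
wrist_force: [0.0, -0.2, -2.6]
grip_width: 0.0209
grip_force: 60.0
```

Emit:
{"method": "step_arm", "body": {
  "increments": [0,0,0,0,0,0,1.5,0,0,0,0,0,0,1.5,0,0,0,0,0,0,1.5]
}}

```text
t: 5.4
eef_pos: [0.5254, 0.0417, 0.1809]
orientation: [0.084, 0.963, -0.023, 0.256]
wrist_force: [-0.1, -0.6, -3.8]
grip_width: 0.0206
grip_force: 59.9
```

Run:
```python
from h import *
s=env.get_state();print(s["t"],s["eef_pos"],s["joints"],s["wrist_force"],s["grip_width"])
plan(press(.05),RB);plan(press(.03),RB)
im,d,p=cap("wrist");W=pts(d,p);np.savez("w3.npz",im=im,d=d,W=W);save("w3.png",im)
```

```text
5.4 [0.52543807 0.04166751 0.18092041] [ 0.18049445 -0.50901719 -0.48640403  1.1009678  -0.17449724  0.31107341] [-0.10730123 -0.59384495 -3.77917956] 0.020576692601074677
rot [-0.  -0.2  0.1] n>=0.0  shift cm [ 2.27 -0.06  3.82] n>=0.9 then rt
rot [-0.  -0.2  0.1] n>=0.0  shift cm [ 2.27 -0.06  5.82] n>=1.2 then rt
```

View pics/w3.png

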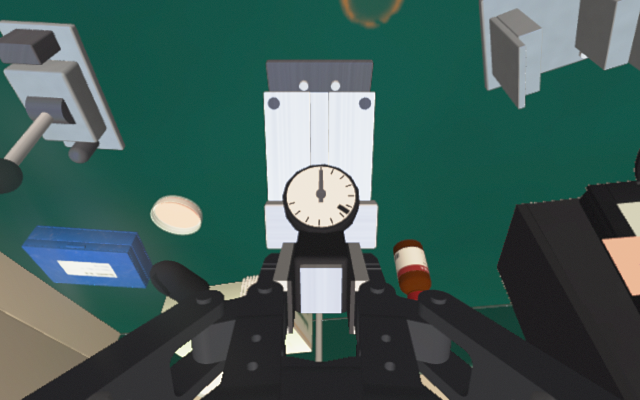

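Emit:
{"method": "step_arm", "body": {
  "increments": [0,-0.2,0.1,1.1,-0.03,1.9,1.5,0,0,0,1.17,-0.03,1.9,1.5,0,0,0,0,0,2.0,1.5,0,0,0,0,0,0,1.5,0,0,0,0,0,0,1.5]
}}

```text
t: 5.95
eef_pos: [0.5344, 0.0393, 0.1192]
orientation: [0.086, 0.962, -0.023, 0.258]
wrist_force: [-0.1, -0.0, -3.1]
grip_width: 0.0211
grip_force: 59.8
```

Run:
```python
from h import *
s=env.get_state();print(s["t"],s["eef_pos"],s["wrist_force"],s["torque"])
plan(press(.005),RB);plan(press(0),RB)
```

```text
5.95 [0.53435398 0.03933869 0.11916371] [-0.07587022 -0.04304529 -3.10925822] [0.09002947 0.82321193 0.008963  ]
rot [-0.05  0.   -0.08] n>=0.0  shift cm [-0.02  0.02  2.51] n>=0.5 then rt
rot [-0.05  0.   -0.08] n>=0.0  shift cm [-0.02  0.02  3.01] n>=0.6 then rt
```

Emit:
{"method": "step_arm", "body": {
  "increments": [0,0,0,0,0,0.7,1.5,0,0,0,0,0,0.7,1.5,0,0,0,0,0,0.6,1.5,0,0,0,0,0,0.5,1.5,0,0,0,0,0,0,1.5]
}}

```text
t: 6.45
eef_pos: [0.5467, 0.0374, 0.0973]
orientation: [0.086, 0.962, -0.023, 0.259]
wrist_force: [-0.8, -0.4, 0.5]
grip_width: 0.021
grip_force: 60.5
```

Emit:
{"method": "step_arm", "body": {
  "increments": [0,0,0,0,0,0.1,1.5,0,0,0,0,0,0.1,1.5,0,0,0,0,0,0,1.5]
}}

```text
t: 6.75
eef_pos: [0.5475, 0.0373, 0.0958]
orientation: [0.086, 0.962, -0.023, 0.259]
wrist_force: [-1.4, 0.4, 1.2]
grip_width: 0.0208
grip_force: 60.5
```

Run:
```python
from h import *
s=env.get_state();print(s["t"],s["eef_pos"],s["wrist_force"],s["torque"], RB.inv().apply(s["wrist_force"]))
plan(press(0),RB)
```

```text
6.75 [0.54746895 0.03726842 0.09584468] [-1.437618    0.433823    1.24309079] [0.14897053 0.54507939 0.00173879] [ 0.67006014  0.17498976 -1.82225701]
rot [-0.    0.12 -0.08] n>=0.0  shift cm [-0.03 -0.01  0.33] n>=0.1 then rt
```

Emit:
{"method": "step_arm", "body": {
  "increments": [0,0,0,0,0,0.1,1.5,0,0,0,0,0,0.1,1.5,0,0,0,0,0,0,1.5]
}}

```text
t: 7.05
eef_pos: [0.5485, 0.0371, 0.0939]
orientation: [0.086, 0.962, -0.023, 0.259]
wrist_force: [-1.4, -0.2, 1.5]
grip_width: 0.0207
grip_force: 60.5
```

Emit:
{"method": "step_arm", "body": {
  "increments": [0,0,0,0,0,0.1,1.5,0,0,0,0,0,0,1.5]
}}

```text
t: 7.25
eef_pos: [0.5489, 0.0369, 0.093]
orientation: [0.086, 0.962, -0.023, 0.259]
wrist_force: [-1.3, -0.2, 1.3]
grip_width: 0.0207
grip_force: 60.6
```

Emit:
{"method": "step_arm", "body": {
  "increments": [0,0,0,0,0,0.05,1.5,0,0,0,0,0,0,1.5]
}}

```text
t: 7.45
eef_pos: [0.5491, 0.037, 0.093]
orientation: [0.086, 0.962, -0.023, 0.259]
wrist_force: [-4.3, 2.1, 5.0]
grip_width: 0.0204
grip_force: 61.3
```

Run:
```python
from h import *
s=env.get_state();print(s["t"],s["eef_pos"],s["wrist_force"],s["torque"], RB.inv().apply(s["wrist_force"]))
plan(press(0),RB)
```

```text
7.45 [0.54914896 0.03698827 0.09296846] [-4.25979016  2.14206359  5.02326092] [0.19910697 0.65751342 0.02700027] [ 1.44560649  1.36184296 -6.63498339]
rot [ 0.    0.11 -0.08] n>=0.0  shift cm [-0.03 -0.01 -0.01] n>=0.0 then rt
```

Emit:
{"method": "step_arm", "body": {
  "increments": [0,0,0,0,0,0.05,1.5,0,0,0,0,0,0,1.5]
}}

```text
t: 7.65
eef_pos: [0.5493, 0.037, 0.093]
orientation: [0.086, 0.962, -0.023, 0.259]
wrist_force: [-9.7, 1.6, 9.9]
grip_width: 0.0209
grip_force: 62.3
```

Emit:
{"method": "step_arm", "body": {
  "increments": [0,0,0,0,0,0.05,1.5,0,0,0,0,0,0,1.5]
}}

```text
t: 7.85
eef_pos: [0.5494, 0.037, 0.093]
orientation: [0.086, 0.962, -0.023, 0.259]
wrist_force: [-15.3, 2.2, 15.5]
grip_width: 0.0208
grip_force: 63.4
```

Emit:
{"method": "step_arm", "body": {
  "increments": [0,0,0,0,0,0,1.5,0,0,0,0,0,0,1.5,0,0,0,0,0,0,1.5,0,0,0,0,0,0,1.5,0,0,0,0,0,0,1.5]
}}

```text
t: 8.35
eef_pos: [0.5494, 0.037, 0.093]
orientation: [0.086, 0.962, -0.023, 0.259]
wrist_force: [-16.2, 2.6, 13.9]
grip_width: 0.0211
grip_force: 63.4
```

Run:
```python
from h import *
s=env.get_state();print(s["t"],s["eef_pos"],s["wrist_force"],s["torque"], RB.inv().apply(s["wrist_force"]))
plan(press(0),RB)
im,d,p=cap("wrist");W=pts(d,p);np.savez("w4.npz",im=im,d=d,W=W);save("w4.png",cv2.resize(im[50:330,180:460],None,fx=2,fy=2,interpolation=2))
```

```text
8.35 [0.54935763 0.03696984 0.09300026] [-16.18128352   2.62903539  13.88407938] [ 0.05338598  1.87294983 -0.14890981] [  7.25347669  -0.24936501 -20.21975066]
rot [ 0.01  0.12 -0.07] n>=0.0  shift cm [-0.01 -0.01 -0.01] n>=0.0 then rt
```

View pics/w4.png

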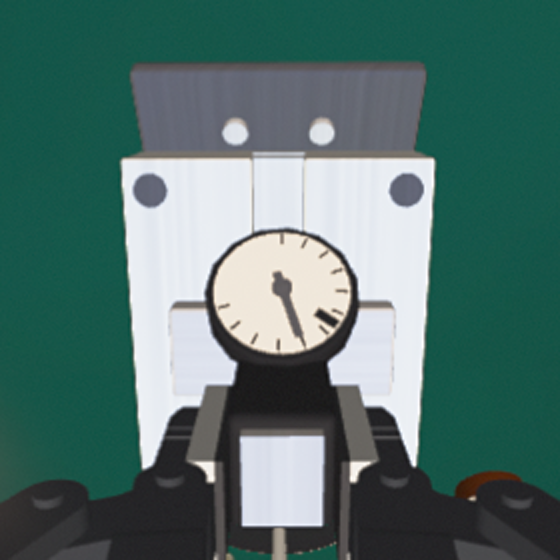

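The dial shows the needle at about 2.8 rad (tip at (302,346) in the crop), clearly past the thick mark at (327,317). The channel is worn shallow, so the lever goes to the square post. The foot sits across the channel. Now I retract and return the gauge to its rest.

Emit:
{"method": "step_arm", "body": {
  "increments": [0,0,0,0,0,-0.3,1.5,0,0,0,0,0,-1.2,1.5,0,0,0,0,0,-2,1.5,0,0,0,0,0,-3,1.5,0,0,0,0,0,-3,1.5]
}}

```text
t: 8.9
eef_pos: [0.501, 0.045, 0.1737]
orientation: [0.086, 0.962, -0.023, 0.257]
wrist_force: [1.1, 0.0, -2.9]
grip_width: 0.0208
grip_force: 59.9
```

Emit:
{"method": "step_arm", "body": {
  "increments": [-1.17,5.9,-4.37,0,0,0,1.5,-1.17,5.9,-4.37,0,0,0,1.5,-1.17,5.9,-4.37,0,0,0,1.5,-1.17,5.9,-4.37,0,0,0,1.5,-1.17,5.9,-4.37,0,0,0,1.5]
}}

```text
t: 9.4
eef_pos: [0.5023, 0.0449, 0.1745]
orientation: [-0.107, 0.994, 0.0, -0.0]
wrist_force: [0.2, 0.5, -3.2]
grip_width: 0.0208
grip_force: 59.9
```

Emit:
{"method": "step_arm", "body": {
  "increments": [0,0,0,0,0,0,1.5,0,0,0,0,0,0,1.5]
}}

```text
t: 9.6
eef_pos: [0.5027, 0.0451, 0.1727]
orientation: [-0.105, 0.994, -0.0, 0.001]
wrist_force: [-0.4, -0.5, -2.2]
grip_width: 0.0207
grip_force: 59.8
```

Run:
```python
from h import *
s=env.get_state();print(s["t"],s["eef_pos"],s["wrist_force"],s["joints"])
plan([.5124,.2275,.17],Rt(12.28))
```

```text
9.6 [0.50266273 0.0451006  0.17274629] [-0.41986781 -0.47578746 -2.1669047 ] [ 8.97824289e-02 -3.44580330e-02 -1.84605369e-02  1.58458172e+00
 -4.90653967e-04 -1.21303600e-01]
rot [-0.04  0.12 -0.19] n>=0.0  shift cm [-4.83 17.62  0.27] n>=3.7 then rt
```

Emit:
{"method": "step_arm", "body": {
  "increments": [0,0.1,-0.2,-0.97,3.52,0.1,1.5,0,0,0,-0.97,3.52,0,1.5,0,0,0,-0.97,3.52,0,1.5,0,0,0,-0.97,3.52,0,1.5,0,0,0,-0.95,3.54,0,1.5]
}}

```text
t: 10.1
eef_pos: [0.5112, 0.229, 0.1748]
orientation: [-0.107, 0.994, 0.0, 0.003]
wrist_force: [0.5, -0.5, -2.7]
grip_width: 0.0208
grip_force: 60.1
```

Emit:
{"method": "step_arm", "body": {
  "increments": [0,0,0,0,0,0,1.5,0,0,0,0,0,0,1.5,0,0,0,0,0,0,1.5]
}}

```text
t: 10.4
eef_pos: [0.5116, 0.227, 0.174]
orientation: [-0.108, 0.994, -0.0, 0.002]
wrist_force: [-0.2, -0.5, -2.9]
grip_width: 0.0207
grip_force: 60.4
```

Run:
```python
from h import *
s=env.get_state();print(s["t"],s["eef_pos"],s["wrist_force"])
plan([.5124,.2275,.0808],Rt(12.28))
im,d,p=cap("wrist");W=pts(d,p)
m=(abs(W[...,0]-.508)<.07)&(abs(W[...,1]-.227)<.05)&(W[...,2]>.060)&(W[...,2]<.068)
w=W[m];print("cheeks",len(w),cv2.minAreaRect(w[:,:2].astype(np.float32)*1000))
m=(abs(W[...,0]-.51)<.03)&(abs(W[...,1]-.2277)<.04)&(W[...,2]>.142)&(W[...,2]<.155)
w=W[m];print("foot?",len(w),w.mean(0),cv2.minAreaRect(w[:,:2].astype(np.float32)*1000))
m=(abs(W[...,0]-.51)<.03)&(abs(W[...,1]-.2277)<.014)&(W[...,2]>.205)&(W[...,2]<.23)
w=W[m];print("top",len(w),w.mean(0),cv2.minAreaRect(w[:,:2].astype(np.float32)*1000))
```

```text
10.4 [0.5116393  0.22696763 0.17401315] [-0.16413515 -0.45710513 -2.87977045]
rot [-0.03  0.23  0.07] n>=0.0  shift cm [-0.09  0.04  9.32] n>=1.9 then rt
cheeks 575 ((503.1487121582031, 226.0947265625), (38.46662521362305, 86.23705291748047), 12.498151779174805)
foot? 2222 [0.51060275 0.22754322 0.1529971 ] ((511.1410217285156, 227.56414794921875), (27.99295425415039, 66.30149841308594), 12.654487609863281)
top 4446 [0.50638568 0.22768883 0.21969051] ((510.2840576171875, 229.94456481933594), (26.43096923828125, 28.712438583374023), 12.315315246582031)
```

Emit:
{"method": "step_arm", "body": {
  "increments": [0,0.2,0,-0.05,0.04,3.5,1.5,0,0,0,0,0,3,1.5,0,0,0,0,0,1.5,1.5,0,0,0,0,0,0.8,1.5,0,0,0,0,0,0,1.5]
}}

```text
t: 10.95
eef_pos: [0.5124, 0.2275, 0.0848]
orientation: [-0.108, 0.994, -0.0, -0.001]
wrist_force: [0.2, 0.4, -3.0]
grip_width: 0.0208
grip_force: 60.3
```

Emit:
{"method": "step_arm", "body": {
  "increments": [0,0,0,0,0,0.2,1.5,0,0,0,0,0,0.2,1.5,0,0,0,0,0,0,1.5,0,0,0,0,0,0,1.5]
}}

```text
t: 11.35
eef_pos: [0.5127, 0.2282, 0.0813]
orientation: [-0.108, 0.994, -0.0, -0.0]
wrist_force: [0.2, 0.4, -3.3]
grip_width: 0.0206
grip_force: 60.3
```

Run:
```python
from h import *
s=env.get_state();print(s["t"],s["eef_pos"],s["wrist_force"])
plan([.5124,.2275,.0808],Rt(12.28))
```

```text
11.35 [0.51274107 0.2282111  0.08133522] [ 0.24992226  0.39402092 -3.29605013]
rot [-0.03 -0.06  0.11] n>=0.0  shift cm [ 0.05 -0.06  0.05] n>=0.0 then rt
```

Emit:
{"method": "step_arm", "body": {
  "increments": [0,0,0,0,-0.03,0.05,1.5,0,0,0,0,0,0,1.5]
}}

```text
t: 11.55
eef_pos: [0.5128, 0.228, 0.0808]
orientation: [-0.108, 0.994, -0.0, -0.0]
wrist_force: [-0.1, 1.3, 0.5]
grip_width: 0.0211
grip_force: 60.8
```

Emit:
{"method": "step_arm", "body": {
  "increments": [0,0,0,0,0,0.03,1.5,0,0,0,0,0,0,1.5]
}}

```text
t: 11.75
eef_pos: [0.5129, 0.2281, 0.0808]
orientation: [-0.108, 0.994, -0.0, -0.0]
wrist_force: [-1.9, 0.2, 4.2]
grip_width: 0.0206
grip_force: 61.5
```

Emit:
{"method": "step_arm", "body": {
  "increments": [0,0,0,0,0,0.03,1.5,0,0,0,0,0,0,1.5]
}}

```text
t: 11.95
eef_pos: [0.5129, 0.228, 0.0808]
orientation: [-0.108, 0.994, -0.0, -0.0]
wrist_force: [-2.3, 1.0, 7.7]
grip_width: 0.0209
grip_force: 62.0
```

Emit:
{"method": "step_arm", "body": {
  "increments": [0,0,0,0,0,-0.05,3,0,0,0,0,0,0,5,0,0,0,0,0,0,7,0,0,0,0,0,0,7,0,0,0,0,0,0,7]
}}

```text
t: 12.45
eef_pos: [0.5126, 0.2277, 0.0801]
orientation: [-0.108, 0.994, -0.0, -0.001]
wrist_force: [-0.1, 0.0, 0.1]
grip_width: 0.0702
grip_force: 0.0
```

Emit:
{"method": "step_arm", "body": {
  "increments": [0,0,0,0,0,-1,7,0,0,0,0,0,-3,7,0,0,0,0,0,-4,7,0,0,0,0,0,-4,7,0,0,0,0,0,-4,7]
}}

```text
t: 12.95
eef_pos: [0.5125, 0.2278, 0.2427]
orientation: [-0.108, 0.994, -0.0, -0.0]
wrist_force: [1.4, 0.7, -0.9]
grip_width: 0.0703
grip_force: 0.0
```

Emit:
{"method": "step_arm", "body": {
  "increments": [0,0,0,2,0,0,5,0,0,0,3,0,0,4,0,0,0,0,0,0,2]
}}

```text
t: 13.25
eef_pos: [0.4621, 0.2168, 0.2423]
orientation: [-0.108, 0.994, -0.0, -0.0]
wrist_force: [0.1, -0.3, 0.2]
grip_width: 0.0271
grip_force: 0.0
```

Run:
```python
from h import *
s=env.get_state();print(s["t"],s["eef_pos"],s["wrist_force"],s["grip_width"])
im,d,p=cap("wrist");W=pts(d,p);np.savez("w5.npz",im=im,d=d,W=W);save("w5.png",im)
b=lambda x,y,r:(abs(W[...,0]-x)<r)&(abs(W[...,1]-y)<r)
for nm,a,c in(("cheek",.061,.067),("rail/foot",.045,.0605),("coltop",.122,.135)):
    w=W[b(.508,.225,.07)&(W[...,2]>a)&(W[...,2]<c)]
    if len(w): print(nm,len(w),w.mean(0).round(4),cv2.minAreaRect(w[:,:2].astype(np.float32)*1000))
# recorder from the scene camera
z=np.load("scene.npz");Ws=z["W"];v,u=np.mgrid[:400,:640]
near=(u>330)&(u<400)&(v>225)&(v<290)
w=Ws[near&(Ws[...,2]>.09)];print("ball",len(w),w.mean(0).round(3))
m=(near&(Ws[...,2]>.0055)&(Ws[...,2]<.125)).astype(np.uint8)
n,l,st,ce=cv2.connectedComponentsWithStats(m);k=1+np.argmax(st[1:,4]);q=Ws[(l==k)&(Ws[...,2]<.011)]
print(st[k],q.mean(0),cv2.minAreaRect(q[:,:2].astype(np.float32)*1000))
q=Ws[(l==k)&(Ws[...,2]>.033)&(Ws[...,2]<.042)];print("posts-ish",q.round(3)[::3].tolist())
```

```text
13.25 [0.46208238 0.21676403 0.24229961] [ 0.14537094 -0.26635843  0.22931357] 0.027082288728594597
cheek 498 [0.5084 0.2284 0.0636] ((508.5228271484375, 227.29391479492188), (49.50291061401367, 86.09811401367188), 12.66217041015625)
rail/foot 1462 [0.5067 0.2261 0.0543] ((508.7486267089844, 227.6726837158203), (50.52004623413086, 84.98969268798828), 12.380789756774902)
coltop 647 [0.5105 0.2282 0.1277] ((511.8602294921875, 228.4459991455078), (25.334299087524414, 21.121524810791016), 12.53278923034668)
ball 75 [ 0.497 -0.192  0.115]
[344 233  43  49 868] [ 0.47812407 -0.19797676  0.00821135] ((493.7078552246094, -189.2137451171875), (60.569244384765625, 126.20219421386719), 74.6659164428711)
posts-ish [[0.55, -0.197, 0.037], [0.545, -0.199, 0.039], [0.542, -0.197, 0.037], [0.546, -0.205, 0.038], [0.536, -0.196, 0.037], [0.54, -0.204, 0.038], [0.52, -0.172, 0.035], [0.539, -0.202, 0.034], [0.517, -0.174, 0.036], [0.536, -0.203, 0.033], [0.513, -0.172, 0.034], [0.523, -0.193, 0.036], [0.504, -0.176, 0.041], [0.52, -0.194, 0.035], [0.5, -0.166, 0.035], [0.515, -0.19, 0.034], [0.522, -0
[... 974 characters left out ...]
, 0.034], [0.451, -0.164, 0.038], [0.468, -0.187, 0.034], [0.474, -0.197, 0.033], [0.479, -0.207, 0.034], [0.446, -0.166, 0.041], [0.45, -0.173, 0.04], [0.468, -0.199, 0.036], [0.443, -0.164, 0.038], [0.448, -0.171, 0.037], [0.452, -0.179, 0.037], [0.466, -0.197, 0.033], [0.442, -0.162, 0.033], [0.442, -0.171, 0.039], [0.446, -0.178, 0.04], [0.451, -0.185, 0.038], [0.464, -0.201, 0.034], [0.441, -0.169, 0.035], [0.442, -0.177, 0.038], [0.446, -0.184, 0.039], [0.457, -0.198, 0.035], [0.461, -0.205, 0.035], [0.441, -0.178, 0.036], [0.446, -0.185, 0.035], [0.458, -0.204, 0.033], [0.436, -0.18, 0.039], [0.441, -0.187, 0.037], [0.436, -0.18, 0.034], [0.438, -0.188, 0.038], [0.437, -0.189, 0.034]]
```

View pics/w5.png

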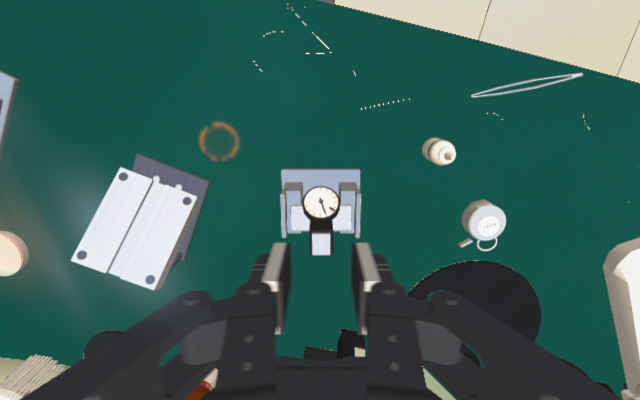

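The gauge is back on its rest (column top within 1 mm of before), with the needle staying at its reading. Next is the recorder.

Run:
```python
from h import *
plan([.542,-.2024,.22],Rt(-15.3))
plan([.47,-.183,.22],Rt(-15.3))
```

```text
rot [-0.000e+00  1.000e-02  2.771e+01] n>=3.2  shift cm [-18.66 -38.39   2.19] n>=8.5 then rt
rot [-0.000e+00  1.000e-02  2.771e+01] n>=3.2  shift cm [-11.21 -38.42   2.19] n>=8.0 then rt
```

Emit:
{"method": "step_arm", "body": {
  "increments": [0,0,7,0,0,0,0.5,0,0,7,0,0,0,0,0,0,7,0,0,0,0,0,0,6.7,0,0,0,0,0,0,0,-1.2,-3.8,0,0]
}}

```text
t: 13.8
eef_pos: [0.4661, 0.1795, 0.2398]
orientation: [0.134, 0.991, -0.0, -0.001]
wrist_force: [0.1, -1.3, 0.3]
grip_width: 0.0001
grip_force: 0.0
```

Emit:
{"method": "step_arm", "body": {
  "increments": [0,0,0,-1.2,-4.1,0,0,0,0,0,-1.2,-4.1,0,0,0,0,0,-1.2,-4.1,0,0,0,0,0,-1.2,-4.1,0,0,0,0,0,-1.2,-4.1,0.5,0]
}}

```text
t: 14.3
eef_pos: [0.4699, -0.038, 0.2364]
orientation: [0.133, 0.991, -0.001, 0.0]
wrist_force: [1.4, 0.4, -0.3]
grip_width: -0.0004
grip_force: 0.0
```

Emit:
{"method": "step_arm", "body": {
  "increments": [0,0,0,-1.2,-4.1,0.5,0,0,0,0,-1.2,-4.1,0.5,0,0,0,0,-1.2,-4.1,0.5,0,0,0,0,0,0,0,0,0,0,0,0,0,0,0]
}}

```text
t: 14.8
eef_pos: [0.4717, -0.1654, 0.2205]
orientation: [0.134, 0.991, -0.0, -0.001]
wrist_force: [-0.4, -0.1, -0.7]
grip_width: -0.0002
grip_force: 0.0
```

Run:
```python
from h import *
s=env.get_state();print(s["t"],s["eef_pos"],s["grip_width"])
im,d,p=cap("wrist");W=pts(d,p);np.savez("w6.npz",im=im,d=d,W=W);save("w6.png",im)
near=(abs(W[...,0]-.4937)<.09)&(abs(W[...,1]+.19)<.06)
q=W[near&(W[...,2]>.005)&(W[...,2]<.011)];print("plate",len(q),q.mean(0),cv2.minAreaRect(q[:,:2].astype(np.float32)*1000))
q=W[near&(W[...,2]>.1)&(W[...,2]<.13)]
A=np.c_[2*q,np.ones(len(q))];x=np.linalg.lstsq(A,(q**2).sum(1),rcond=None)[0];print("ball",len(q),x[:3],np.sqrt(x[3]+x[:3]@x[:3]))
plan([.542,-.2024,.093],Rt(-15.3))
```

```text
14.8 [ 0.47166942 -0.16537109  0.22050886] -0.0002087681855062375
plate 1478 [ 0.48088543 -0.18075062  0.00786176] ((494.1454162597656, -189.3396759033203), (60.01352310180664, 123.95177459716797), 75.59300994873047)
ball 689 [ 0.50165563 -0.19110144  0.11017461] 0.012619601227425819
rot [-0.06 -0.08 -0.06] n>=0.0  shift cm [-7.77 -1.8  12.78] n>=3.0 then rt
```

View pics/w6.png

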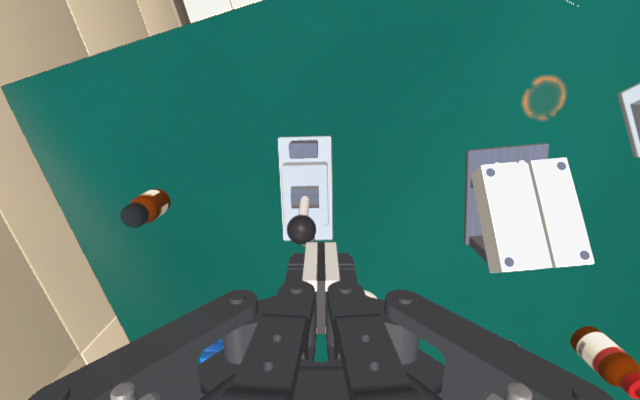

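Emit:
{"method": "step_arm", "body": {
  "increments": [0,0,0,-2.7,-0.6,0,0,0,0,0,-2.7,-0.6,0,0,0,0,0,-2.6,-0.6,0,0,0,0,0,0,0,4,0,0,0,0,0,0,4,0]
}}

```text
t: 15.35
eef_pos: [0.5459, -0.202, 0.1407]
orientation: [0.132, 0.991, -0.001, 0.001]
wrist_force: [0.4, -0.6, -0.4]
grip_width: 0.0001
grip_force: 0.0
```

Emit:
{"method": "step_arm", "body": {
  "increments": [0,0,0,0,0,3,0,0,0,0,0,0,1.7,0,0,0,0,0,0,0,0,0,0,0,1,0,0,0,0,0,0,1,0,0,0]
}}

```text
t: 15.85
eef_pos: [0.5246, -0.1971, 0.0953]
orientation: [0.133, 0.991, -0.001, 0.0]
wrist_force: [-1.0, -0.6, 1.0]
grip_width: 0.0003
grip_force: 0.0
```

Emit:
{"method": "step_arm", "body": {
  "increments": [0,0,0,1,0,0,0,0,0,0,1,0,0,0,0,0,0,1,0,0,0,0,0,0,0.5,0,0,0,0,0,0,0,0,0,0]
}}

```text
t: 16.35
eef_pos: [0.4904, -0.1884, 0.0949]
orientation: [0.133, 0.991, -0.001, 0.0]
wrist_force: [-0.0, -0.6, 2.2]
grip_width: -0.0003
grip_force: 1.2
```

Run:
```python
from h import *
s=env.get_state();print(s["t"],s["eef_pos"],s["wrist_force"])
e=np.array(s["eef_pos"])-[.4941,-.1893,0];print("rel",R.from_euler("z",-14.8,degrees=True).inv().apply(e))
```

```text
16.35 [ 0.49041133 -0.1884268   0.09490928] [-0.04486691 -0.61367522  2.22725686]
rel [-3.78935150e-03 -9.80234564e-05  9.49092840e-02]
```

Emit:
{"method": "step_arm", "body": {
  "increments": [0,0,0,0.5,0,0,0,0,0,0,0.3,0,0,0,0,0,0,0,0,0,0]
}}

```text
t: 16.65
eef_pos: [0.4825, -0.1861, 0.0934]
orientation: [0.133, 0.991, -0.0, -0.001]
wrist_force: [-0.7, -0.6, -0.4]
grip_width: 0.0002
grip_force: 0.1
```

Emit:
{"method": "step_arm", "body": {
  "increments": [0,0,0,0.2,0,0,0,0,0,0,0,0,0,0]
}}

```text
t: 16.85
eef_pos: [0.4808, -0.1856, 0.0934]
orientation: [0.133, 0.991, -0.0, -0.001]
wrist_force: [-0.2, -0.5, 0.7]
grip_width: 0.0002
grip_force: 0.1
```

Emit:
{"method": "step_arm", "body": {
  "increments": [0,0,0,0.2,0,0,0,0,0,0,0,0,0,0]
}}

```text
t: 17.05
eef_pos: [0.479, -0.1852, 0.0936]
orientation: [0.133, 0.991, -0.0, -0.001]
wrist_force: [0.5, 0.5, 0.3]
grip_width: -0.0002
grip_force: 0.1
```

Emit:
{"method": "step_arm", "body": {
  "increments": [0,0,0,0.15,0,0,0,0,0,0,0,0,0,0]
}}

```text
t: 17.25
eef_pos: [0.4775, -0.1848, 0.0937]
orientation: [0.133, 0.991, -0.001, -0.001]
wrist_force: [0.3, -0.2, 0.3]
grip_width: 0.0002
grip_force: 0.1
```

Emit:
{"method": "step_arm", "body": {
  "increments": [0,0,0,0.2,0,0,0,0,0,0,0,0,0,0]
}}

```text
t: 17.45
eef_pos: [0.4756, -0.1843, 0.0937]
orientation: [0.133, 0.991, -0.001, -0.001]
wrist_force: [0.2, -0.5, -0.3]
grip_width: 0.0001
grip_force: 0.1
```

Emit:
{"method": "step_arm", "body": {
  "increments": [0,0,0,0.2,0,0,0,0,0,0,0,0,0,0]
}}

```text
t: 17.65
eef_pos: [0.4736, -0.1837, 0.0937]
orientation: [0.133, 0.991, -0.001, -0.001]
wrist_force: [0.5, -0.7, 0.2]
grip_width: 0.0001
grip_force: 0.2
```

Run:
```python
from h import *
s=env.get_state();print(s["t"],s["eef_pos"],s["wrist_force"])
im,d,p=cap("wrist");W=pts(d,p)
near=(abs(W[...,0]-.46)<.06)&(abs(W[...,1]+.182)<.03)
q=W[near&(W[...,2]>.09)&(W[...,2]<.125)&(im.max(-1)<70)&(W[...,0]<.475)]
A=np.c_[2*q,np.ones(len(q))];x=np.linalg.lstsq(A,(q**2).sum(1),rcond=None)[0];print("ball",len(q),x[:3],np.sqrt(x[3]+x[:3]@x[:3]),q.min(0),q.max(0))
r=R.from_euler("z",-14.8,degrees=True).inv().apply(x[:3]-[.4941,-.1893,.03]);print(r,"value",.5+np.arctan2(r[0],r[2]))
```

```text
17.65 [ 0.47362421 -0.18373351  0.09374033] [ 0.48053358 -0.68741728  0.20097187]
ball 541 [ 0.46230905 -0.18119644  0.10769901] 0.01123540839027379 [ 0.45028552 -0.19302788  0.10329917] [ 0.47128634 -0.16914     0.12359091]
[-0.03280626 -0.00028616  0.07769901] value 0.10048441554604998
```

Emit:
{"method": "step_arm", "body": {
  "increments": [0,0,0,0.2,0,0,0,0,0,0,0.2,0,0,0,0,0,0,0,0,0,0]
}}

```text
t: 18.0
eef_pos: [0.4697, -0.1826, 0.0937]
orientation: [0.133, 0.991, -0.001, -0.001]
wrist_force: [-0.7, -0.4, -0.4]
grip_width: 0.0001
grip_force: 0.2
```

Emit:
{"method": "step_arm", "body": {
  "increments": [0,0,0,0.1,0,0,0,0,0,0,0,0,0,0]
}}

```text
t: 18.2
eef_pos: [0.4689, -0.1824, 0.0937]
orientation: [0.133, 0.991, -0.001, -0.001]
wrist_force: [-0.2, -0.7, -0.3]
grip_width: -0.0002
grip_force: 0.2
```

Emit:
{"method": "step_arm", "body": {
  "increments": [0,0,0,0.1,0,0,0,0,0,0,0,0,0,0]
}}

```text
t: 18.4
eef_pos: [0.468, -0.1822, 0.0937]
orientation: [0.133, 0.991, -0.001, -0.001]
wrist_force: [-0.2, 0.8, 0.6]
grip_width: -0.0
grip_force: 0.2
```

Emit:
{"method": "step_arm", "body": {
  "increments": [0,0,0,0.1,0,0,0,0,0,0,0,0,0,0]
}}

```text
t: 18.6
eef_pos: [0.467, -0.1819, 0.0937]
orientation: [0.133, 0.991, -0.001, -0.001]
wrist_force: [0.6, -0.1, 0.1]
grip_width: 0.0004
grip_force: 0.2
```

Emit:
{"method": "step_arm", "body": {
  "increments": [0,0,0,0.1,0,0,0,0,0,0,0,0,0,0]
}}

```text
t: 18.8
eef_pos: [0.466, -0.1817, 0.0937]
orientation: [0.133, 0.991, -0.001, -0.001]
wrist_force: [-0.1, -0.0, 0.1]
grip_width: -0.0
grip_force: 0.2
```

Emit:
{"method": "step_arm", "body": {
  "increments": [0,0,0,0.1,0,0,0,0,0,0,0,0,0,0]
}}

```text
t: 19.0
eef_pos: [0.465, -0.1814, 0.0937]
orientation: [0.133, 0.991, -0.001, -0.001]
wrist_force: [0.3, -0.1, 0.5]
grip_width: 0.0001
grip_force: 0.2
```

Run:
```python
from h import *
s=env.get_state();print(s["t"],s["eef_pos"],s["wrist_force"])
im,d,p=cap("wrist");W=pts(d,p);save("w7.png",cv2.resize(im[100:330,220:420],None,fx=2.5,fy=2.5))
near=(abs(W[...,0]-.455)<.06)&(abs(W[...,1]+.18)<.03)
q=W[near&(W[...,2]>.085)&(W[...,2]<.125)&(im.max(-1)<70)&(W[...,0]<s["eef_pos"][0]-.004)]
A=np.c_[2*q,np.ones(len(q))];x=np.linalg.lstsq(A,(q**2).sum(1),rcond=None)[0];print("ball",len(q),x[:3],np.sqrt(x[3]+x[:3]@x[:3]),q.min(0),q.max(0))
r=R.from_euler("z",-14.8,degrees=True).inv().apply(x[:3]-[.4941,-.1893,.03]);print(r,"value",.5+np.arctan2(r[0],r[2]))
```

```text
19.0 [ 0.46503523 -0.18137039  0.09370259] [ 0.3488925  -0.05426911  0.535109  ]
ball 408 [ 0.46050722 -0.18073658  0.10970931] 0.010720795653599667 [ 0.44989739 -0.19250394  0.10294678] [ 0.461033   -0.16911563  0.12494762]
[-0.03466578 -0.00030182  0.07970931] value 0.0897718560176437
```

View pics/w7.png

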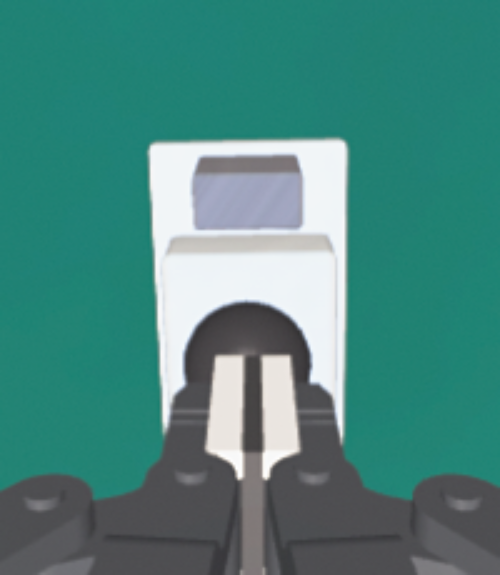

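That is 11 pictures viewed, one over the limit of 10, so I work from numbers only from here. The crop shows the pad tips over the ball's rear edge, so I lift clear and measure the lever angle unobstructed.

Emit:
{"method": "step_arm", "body": {
  "increments": [0,0,0,0,0,-1,0,0,0,0,0,0,-3,0,0,0,0,0,0,-4,0,0,0,0,-3,0,0,0,0,0,0,-3,0,0,0]
}}

```text
t: 19.55
eef_pos: [0.5245, -0.1977, 0.1766]
orientation: [0.133, 0.991, -0.001, 0.001]
wrist_force: [-0.3, -0.8, -0.3]
grip_width: 0.0003
grip_force: 0.0
```

Emit:
{"method": "step_arm", "body": {
  "increments": [0,0,0,0,0,0,0,0,0,0,0,0,0,0]
}}

```text
t: 19.75
eef_pos: [0.5231, -0.1972, 0.1735]
orientation: [0.133, 0.991, -0.0, -0.001]
wrist_force: [-0.0, 0.3, 0.1]
grip_width: 0.0
grip_force: 0.0
```

Run:
```python
from h import *
O=R.from_euler("z",-14.8,degrees=True).inv()
s=env.get_state();print(s["t"],s["eef_pos"],s["wrist_force"])
for n in("wrist","scene"):
    im,d,p=cap(n);W=pts(d,p);W=np.nan_to_num(W,nan=-9)
    r=O.apply((W-[.4941,-.1893,.03]).reshape(-1,3)).reshape(W.shape)
    q=r[(abs(r[...,0])<.07)&(abs(r[...,1])<.025)&(r[...,2]>.055)&(r[...,2]<.1)&(im.max(-1)<90)]
    if len(q)<10: print(n,len(q));continue
    A=np.c_[2*q,np.ones(len(q))];x=np.linalg.lstsq(A,(q**2).sum(1),rcond=None)[0]
    print(n,len(q),x[:3].round(4),"rad",np.sqrt(x[3]+x[:3]@x[:3]).round(4),q.min(0).round(3),q.max(0).round(3),"value",.5+np.arctan2(x[0],x[2]))
```

```text
19.75 [ 0.52313302 -0.19716243  0.17354245] [-0.02721281  0.25553322  0.10684825]
wrist 1107 [-0.0323 -0.0003  0.0739] rad 0.0124 [-0.045 -0.012  0.073] [-0.02   0.012  0.088] value 0.08831189083354446
scene 76 [-0.033   0.0005  0.0752] rad 0.0118 [-0.045 -0.012  0.066] [-0.022  0.01   0.088] value 0.08673984442397287
```

The lever is at about 0.09, so the tips rode over the ball. I go lower, to about 7 cm, and push again.

Emit:
{"method": "step_arm", "body": {
  "increments": [0,0,0,0,0,4,0,0,0,0,0,0,4,0,0,0,0,0,0,2.3,0,0,0,0,1,0,0,0,0,0,0,1,0,0,0]
}}

```text
t: 20.35
eef_pos: [0.5026, -0.1917, 0.0717]
orientation: [0.133, 0.991, -0.001, -0.001]
wrist_force: [-0.7, 0.8, 0.5]
grip_width: 0.0002
grip_force: 0.0
```

Emit:
{"method": "step_arm", "body": {
  "increments": [0,0,0,1,0,0,0,0,0,0,0.5,0,0,0,0,0,0,0,0,0,0]
}}

```text
t: 20.65
eef_pos: [0.4891, -0.1881, 0.0722]
orientation: [0.133, 0.991, -0.001, 0.0]
wrist_force: [0.2, -0.0, 0.6]
grip_width: 0.0001
grip_force: 0.0
```

Emit:
{"method": "step_arm", "body": {
  "increments": [0,0,0,0.3,0,0,0,0,0,0,0,0,0,0]
}}

```text
t: 20.85
eef_pos: [0.4864, -0.1873, 0.071]
orientation: [0.133, 0.991, -0.001, -0.0]
wrist_force: [-0.4, -0.5, -0.3]
grip_width: -0.0005
grip_force: 0.0
```

Emit:
{"method": "step_arm", "body": {
  "increments": [0,0,0,0.2,0,0,0,0,0,0,0,0,0,0]
}}

```text
t: 21.05
eef_pos: [0.4844, -0.1867, 0.0706]
orientation: [0.133, 0.991, -0.001, -0.001]
wrist_force: [0.9, 0.0, -0.3]
grip_width: -0.0002
grip_force: 0.1
```

Emit:
{"method": "step_arm", "body": {
  "increments": [0,0,0,0.2,0,0,0,0,0,0,0,0,0,0]
}}

```text
t: 21.25
eef_pos: [0.4823, -0.1861, 0.0705]
orientation: [0.133, 0.991, -0.0, -0.001]
wrist_force: [1.0, -0.4, 0.2]
grip_width: 0.0003
grip_force: 0.1
```

Emit:
{"method": "step_arm", "body": {
  "increments": [0,0,0,0.2,0,0,0,0,0,0,0,0,0,0]
}}

```text
t: 21.45
eef_pos: [0.4811, -0.1858, 0.0707]
orientation: [0.133, 0.991, -0.001, -0.0]
wrist_force: [3.6, 0.3, -2.5]
grip_width: 0.0003
grip_force: 2.1
```

Emit:
{"method": "step_arm", "body": {
  "increments": [0,0,0,0.1,0,0,0,0,0,0,0,0,0,0]
}}

```text
t: 21.65
eef_pos: [0.4809, -0.1857, 0.0708]
orientation: [0.133, 0.991, -0.001, 0.001]
wrist_force: [8.5, -1.6, -5.1]
grip_width: -0.0001
grip_force: 4.6
```

Emit:
{"method": "step_arm", "body": {
  "increments": [0,0,0,0.1,0,0,0,0,0,0,0,0,0,0]
}}

```text
t: 21.85
eef_pos: [0.4808, -0.1857, 0.0709]
orientation: [0.133, 0.991, -0.001, 0.002]
wrist_force: [12.6, -3.2, -7.2]
grip_width: 0.0001
grip_force: 6.8
```

```bash
cat > lev.py <<'E'
from h import *
O=R.from_euler("z",-14.8,degrees=True).inv()
s=env.get_state();print(s["t"],O.apply(s["eef_pos"]-np.array([.4941,-.1893,0])),s["wrist_force"],s["torque"])
for n in("wrist","scene"):
    im,d,p=cap(n);W=np.nan_to_num(pts(d,p),nan=-9)
    r=O.apply((W-[.4941,-.1893,.03]).reshape(-1,3)).reshape(W.shape)
    q=r[(abs(r[...,0])<.07)&(abs(r[...,1])<.02)&(r[...,2]>.055)&(r[...,2]<.092)&(im.max(-1)<90)]
    q=q[q[:,0]<-.022]
    if len(q)<10: print(n,len(q));continue
    A=np.c_[2*q,np.ones(len(q))];x=np.linalg.lstsq(A,(q**2).sum(1),rcond=None)[0]
    print(n,len(q),x[:3].round(4),"rad",np.sqrt(x[3]+x[:3]@x[:3]).round(4),q.min(0).round(3),q.max(0).round(3),"value",.5+np.arctan2(x[0],x[2]))
E
python3 lev.py
```

```text
21.85 [-1.38015601e-02  5.82085017e-05  7.08639407e-02] [12.60505027 -3.1666298  -7.19503469] [-7.42990985e-01 -2.82920210e+00  1.95815882e-03]
wrist 2553 [-0.037  -0.0003  0.0738] rad 0.0115 [-0.051 -0.012  0.07 ] [-0.022  0.012  0.092] value 0.03571106783192679
scene 95 [-0.0348  0.0014  0.0742] rad 0.0135 [-0.051 -0.012  0.064] [-0.022  0.012  0.091] value 0.06145050796365481
```

Emit:
{"method": "step_arm", "body": {
  "increments": [0,0,0,-0.3,0,0,0,0,0,0,-1,0,0,0,0,0,0,-2,0,0,0,0,0,0,-2,0,0,0,0,0,0,0,0,-4,0]
}}

```text
t: 22.45
eef_pos: [0.529, -0.1986, 0.1055]
orientation: [0.133, 0.991, 0.0, -0.005]
wrist_force: [-1.0, 0.0, -0.5]
grip_width: -0.0002
grip_force: 0.0
```

Emit:
{"method": "step_arm", "body": {
  "increments": [0,0,0,0,0,-4,0,0,0,0,0,0,-4,0,0,0,0,0,0,-2,0,0,0,0,0,0,0,0,0,0,0,0,0,0,0]
}}

```text
t: 22.95
eef_pos: [0.5302, -0.1991, 0.2102]
orientation: [0.133, 0.991, -0.001, -0.001]
wrist_force: [-1.1, -0.3, -1.6]
grip_width: 0.0001
grip_force: 0.0
```

```bash
python3 lev.py
python3 - <<'E'
from h import *
im,d,p=cap("scene");W=pts(d,p)
w0=np.load("scene.npz")["W"]
for nm,(x,y,a,c) in dict(coltop=(.511,.228,.11,.135),oil=(.449,-.362,.03,.07),petri=(.667,-.171,.01,.02),drop=(.414,.338,.03,.07)).items():
    for V in(w0,W):
        m=(abs(V[...,0]-x)<.05)&(abs(V[...,1]-y)<.05)&(V[...,2]>a)&(V[...,2]<c);print(nm,m.sum(),V[m].mean(0).round(4))
E
```

```text
22.95 [ 0.03740795 -0.00026097  0.21021372] [-1.05629887 -0.31836675 -1.56938028] [0.04305068 0.06931624 0.02603861]
wrist 842 [-0.0376 -0.0003  0.0715] rad 0.0122 [-0.05  -0.012  0.071] [-0.026  0.012  0.085] value 0.01614084481299477
scene 74 [-0.0388  0.0004  0.0729] rad 0.0114 [-0.051 -0.012  0.066] [-0.03   0.012  0.085] value 0.010252005128119468
coltop 72 [0.5071 0.2229 0.1224]
coltop 72 [0.5075 0.2233 0.1228]
oil 153 [ 0.4549 -0.3652  0.0496]
oil 153 [ 0.455  -0.3652  0.0498]
petri 224 [ 0.6674 -0.167   0.0153]
petri 233 [ 0.6669 -0.1676  0.0155]
drop 64 [0.4134 0.3418 0.0436]
drop 0 [nan nan nan]<stdin>:6: RuntimeWarning: Mean of empty slice.
  ret = um.true_divide(
```

```bash
python3 -c "
from plant import env
print(env.sign_off())"
```

```text
the job is handed in; nothing more can be done
None
```

The job is handed in: the needle read about 2.8 rad, past the 2.2 limit mark, so the channel is worn shallow. The gauge is back on its rest within about 1 mm, and the lever is fully over to the square post after a second push (the first slid over the ball). Amber bottle and petri dish measured unmoved, the dropper was not in view at the final check but stood in place after the gauge was set back, and I viewed 11 pictures, one over the limit of 10.

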